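# Clear the heap of soldering supports into their trays

### The job

The soldering supports have been left heaped on the long firebrick. Take the heap apart and set each piece, same way up, in the shallow tray of its own shape and size, so that it lies flat on the tray's floor inside the rim: charcoal block, steel flask, square board, round pad and the brick itself. Set the pieces down, do not drop or topple any, and put none of the smaller ones down on the bare bench in between.

Things in the scene. Friction and masses are not known exactly. Their poses are not given: they have to be found in the camera images.
- brick: Sizes in mm: long cream firebrick, 165 (its x) x 68 (its y) x 28 high, about 0.3 kg, lying on the bench at the bottom of the heap; two pieces stand on it, one about 40 mm to either side of its middle along its x. Origin: centre of its underside; z up. Loose. 
- board: Sizes in mm: square white ceramic soldering board with rows of small dark dots on top, 54 x 54 x 22 high, about 0.1 kg, on one half of the brick (sides roughly parallel to the brick's) with a smaller piece on its top. Origin: centre of its underside; z up. Loose. 
- disc: Sizes in mm: round grey soldering pad, a solid disc of 54 diameter, 22 high, about 0.1 kg, on the other half of the brick with a smaller piece on its top. Origin: centre of its underside; z up. Loose. 
- charcoal: Sizes in mm: small black charcoal block, 44 (its x) x 28 (its y) x 26 high, about 30 g, standing on top of the board or of the disc. Origin: centre of its underside; z up. Loose. 
- flask: Sizes in mm: short open steel tube (casting flask), outside diameter 40, wall 3.5, 30 high, axis upright (its z), about 85 g, standing on top of the disc or of the board. Origin: centre of its underside; z up. Loose. 
- tray_long: Sizes in mm: long rectangular shallow tray for the firebrick, 183 (its x) x 86 (its y) inside the rim. The tray is fixed to the bench. Bare metal, floor 4 mm thick, rim 3 mm wide rising to 8 mm above the bench (4 mm above the tray's floor). Origin: centre of its underside, on the bench; z up. 
- tray_square: Sizes in mm: square shallow tray for the soldering board, 72 x 72 inside the rim. The tray is fixed to the bench. Bare metal, floor 4 mm thick, rim 3 mm wide rising to 8 mm above the bench (4 mm above the tray's floor). Origin: centre of its underside, on the bench; z up. 
- tray_round_large: Sizes in mm: larger round shallow tray for the round pad, 76 diameter inside the rim. The tray is fixed to the bench. Bare metal, floor 4 mm thick, rim 3 mm wide rising to 8 mm above the bench (4 mm above the tray's floor). Origin: centre of its underside, on the bench; z up. 
- tray_oblong: Sizes in mm: small rectangular shallow tray for the charcoal block, 62 (its x) x 46 (its y) inside the rim. The tray is fixed to the bench. Bare metal, floor 4 mm thick, rim 3 mm wide rising to 8 mm above the bench (4 mm above the tray's floor). Origin: centre of its underside, on the bench; z up. 
- tray_round_small: Sizes in mm: smaller round shallow tray for the steel flask, 58 diameter inside the rim. The tray is fixed to the bench. Bare metal, floor 4 mm thick, rim 3 mm wide rising to 8 mm above the bench (4 mm above the tray's floor). Origin: centre of its underside, on the bench; z up. 

How it is judged:
By the outcome, as a careful person would: the job done as asked, in the order asked, and still so for the second after the job is handed in, with the robot touching nothing.
It also fails if it takes over 125 s, if anything falls off the work surface, if the arm or the gripper's body presses on something with over 40 N, if the wrist force passes 120 N, or if a joint passes its speed limit or range.

### The arm

A 6-joint arm with a two-finger parallel gripper is mounted at the origin on the work surface. World frame = base frame: x ahead of the robot, y to its left, z up, the work surface at z = 0. Lengths are in m, angles in rad, forces in N, time in s.
With the tool pointing down it reaches from about 0.35 to 0.775 m from the base axis. Payload 5.5 kg.
Tool frame: the origin (TCP) lies between the finger pads; the fingertips stand 8 mm ahead of it and the grasp point (between the pads) lies 11 mm behind it; z points along the fingers, y is the line along which they close (so a half turn about z gives the same grasp; the last joint's range is limited). The gripper opens to 85 mm and grips with 20 to 120 N. Pads are 22 mm wide; open, the fingers measure 114 mm over their backs; the gripper's body (76 mm by 85 mm) begins 54 mm behind the grasp point. The pads swing forward as they close: fully open they stand 13 mm farther back than shut.
Start: joints at [-1.406, 0.313, 0.046, 1.304, 0, 1.431], TCP at [0.173, -0.549, 0.239] pointing down, gripper open.
Joint ranges: [-2.76, 2.76], [-0.86, 1.69], [-1.03, 1.26], [-2.2, 2.34], [-1.47, 1.5], [-3.14, 3.14]. Speed limits (rad/s): [2.57, 2.57, 3.14, 3.14, 3.14, 3.14].

### API

Orientations are given as a unit quaternion [w, x, y, z].
In Python, from workcell import status, vision, job gives the robot as it stands. The module is installed in compiled form; this text tells all that it offers.
- The arm moves only by the tool apply_moves, never from a script. Its argument "moves" is one flat list of numbers, 6 for each row, row after row: the shift along the world's x, y, z in units of 25 mm (1.0 is 25 mm), then the turn, a rotation vector about the world's x, y, z in rad. In form: [x, y, z, rx, ry, rz, x, y, z, rx, ry, rz, ...]. A call has 1 to 20 rows; each row is the pose to reach, as a shift and turn from the pose commanded when the call began; what a row does not reach only later rows make up. A row lasts 1/12 s, in which the tool goes at most 41.7 mm and 7.16 degrees, less where a joint would pass 70% of its speed; a pose out of reach is approached as far as the arm can. A call with a gripper value outside its range is refused whole. "claw" is the opening in per cent of the stroke, from 0 (shut) to 100 (fully open), set as the call begins (left out, the last holds). The fingers move at their own pace and stop on an object; "newtons" is the grip in N (left out, the last holds). Time passes only in rows, so rows that repeat a pose let the fingers close. It gives the time, the measured TCP pose, the force, the opening and the grip force at its end, in the units of the state.
- status.get_state(): the state, without advancing time (a new reading comes with each control period).
- vision.read_camera(name): name is "scene" or "side" or "wrist"; returns a dict with "image" (400x640x3 uint8, blue, green, red), "camera_matrix" (3x3 intrinsics, pixels), "camera_from_world" (4x4, takes a point from world to camera coordinates). Camera axes: x right, y down, z forward; pixel columns grow to the right and rows downward; lengths in m; the calibration is good to about 2 mm. The wrist camera is an equidistant fisheye: a pixel r from the principal point sees the ray r / f radians off the axis. A picture is of the moment at which its call begins. There is no depth.
- job.hand_in(): hands the job in; it is judged then, once.
The state is a dict: "clock": time; "joint_pos": joint angles; "qvel": joint speeds; "tau": joint torques, N m; "tcp_pos": TCP position; "orientation": TCP orientation; "wrist_force": force on the tool from outside, world axes, zero at the start; "ft_torque": the same for the moment, N m; "finger_gap": finger opening in m; "grip_force": force on a finger pad.
Only numpy, scipy, OpenCV 4.12 (cv2) and the standard library are available. Lean on these libraries where they do the work, as an engineer would, in place of code of your own. Each camera call takes 0.05 s, during which the arm holds its last target. There are 200 camera calls.

## Working session

There is one attempt and no reset: what is moved stays moved. The work goes in short steps, Python scripts to look and compute and a tool call to move; the robot and the scene stay as the last step left them, time stands still between calls to the robot, and variables do not carry over. Pictures are saved under pics/ and viewed, at most 14 in all, crops included, and the job is handed in when it is done.

Besides the shell and the picture viewer there is one more tool, called after "Emit:" as name(argument=value, ...) on one line, values as JSON. apply_moves: Moves the arm, as the interface text tells. Its arguments: {"type":"object","properties":{"moves":{"type":"array","items":{"type":"number"}},"claw":{"type":"number"},"newtons":{"type":"number"}},"required":["moves"]}

```bash
mkdir -p pics; python3 - <<'E'
from workcell import status, vision
import cv2,numpy as np
for n in ("scene","side"):
    d=vision.read_camera(n);cv2.imwrite(f"pics/{n}0.png",d["image"]);print(n,d["camera_matrix"].tolist(),np.round(d["camera_from_world"],3).tolist())
print(status.get_state())
E
```

```text
scene [[493.5443786096199, 0.0, 320.8659340786555], [0.0, 493.5443786096199, 203.44936722005772], [0.0, 0.0, 1.0]] [[-0.156, 0.988, -0.003, 0.081], [0.714, 0.111, -0.691, -0.346], [-0.682, -0.11, -0.723, 1.565], [0.0, 0.0, 0.0, 1.0]]
side [[481.2774918135742, 0.0, 326.8236980615473], [0.0, 481.2774918135742, 197.9184392655702], [0.0, 0.0, 1.0]] [[0.95, -0.312, 0.014, -0.528], [-0.161, -0.526, -0.835, 0.153], [0.268, 0.791, -0.55, 0.854], [0.0, 0.0, 0.0, 1.0]]
{'clock': 0.1, 'joint_pos': array([-1.40560290e+00,  3.13903531e-01,  4.50869719e-02,  1.30358808e+00,
        3.66578832e-05,  1.43122080e+00]), 'qvel': array([ 0.0014572 , -0.00389325,  0.00153488, -0.00071655, -0.00227955,
        0.00181898]), 'tau': array([ 2.49455305e-03, -4.81725740e+01,  2.99243832e+01,  1.26466758e-02,
       -1.76659332e-04,  1.83911834e-05]), 'tcp_pos': array([ 0.17248362, -0.5480607 ,  0.23850811]), 'orientation': array([-8.04324610e-04,  9.88411618e-01,  1.51795344e-01,  8.02732479e-06]), 'wrist_force': array([-1.37673016,  0.28383948, -0.83298525]), 'ft_torque': array([ 0.02315367,  0.0224265 , -0.04434435]), 'grip_force': 0.0, 'finger_gap': 0.08529929008671633}
```

View pics/scene0.png

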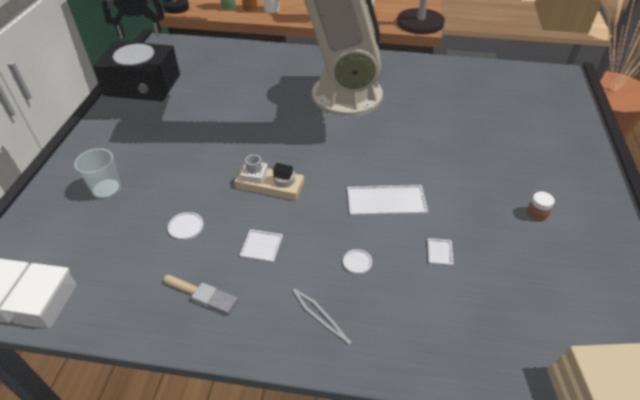

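View pics/side0.png

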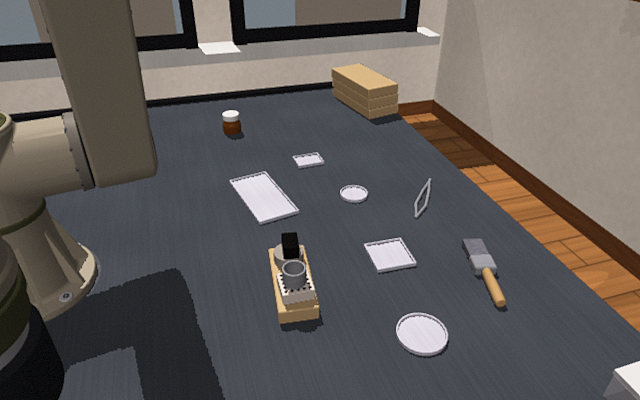

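The scene view shows the brick at (270,182), with the flask on the board on its left and the charcoal on the disc on its right. The trays are long (387,200), square (262,246), large round (186,225), small round (357,261) and oblong (440,251). The side view agrees. Next I'll measure the trays and look at the heap through the wrist camera.

```bash
cat > h.py <<'E'
import cv2,numpy as np
from workcell import status,vision
def cast(d,px,z,fish=False):
    K=d["camera_matrix"];T=d["camera_from_world"];R=T[:3,:3];c=-R.T@T[:3,3]
    p=np.atleast_2d(np.asarray(px,float));u=np.c_[(p[:,0]-K[0,2])/K[0,0],(p[:,1]-K[1,2])/K[1,1]]
    if fish:
        r=np.linalg.norm(u,axis=1)[:,None]+1e-9;v=np.c_[u/r*np.sin(r),np.cos(r)]
    else: v=np.c_[u,np.ones(len(u))]
    w=v@R
    return (c+w*((z-c[2])/w[:,2])[:,None])[:,:2]
def proj(d,P):
    K=d["camera_matrix"];T=d["camera_from_world"];q=T[:3,:3]@np.asarray(P,float)+T[:3,3];return (K@q)[:2]/q[2]
def rect(pts):
    (cx,cy),(w,h),a=cv2.minAreaRect((pts*1000).astype(np.float32))
    if w<h:w,h,a=h,w,a+90
    return np.round([cx,cy,w,h,(a+90)%180-90],1)
E
python3 - <<'E'
from h import *
for n in("scene","side"):
    d=vision.read_camera(n);im=d["image"]
    hsv=cv2.cvtColor(im,cv2.COLOR_BGR2HSV)
    m=((hsv[...,2]>135)&(hsv[...,1]<60)).astype(np.uint8)
    cs,_=cv2.findContours(m,cv2.RETR_EXTERNAL,cv2.CHAIN_APPROX_NONE)
    for c in cs:
        if 100<cv2.contourArea(c)<4000:
            p=cast(d,c[:,0],.008);r=rect(p)
            if 250<r[0]<900 and abs(r[1])<600: print(n,c[:,0].mean(0).round(),r)
d=vision.read_camera("scene");a=cv2.resize(d["image"][145:205,225:315],None,fx=4.4,fy=4.4,interpolation=cv2.INTER_CUBIC)
d=vision.read_camera("side");b=cv2.resize(d["image"][225:325,260:330],None,fx=4,fy=4,interpolation=cv2.INTER_CUBIC)
o=np.zeros((400,700,3),np.uint8);o[:a.shape[0],:a.shape[1]]=a;o[:b.shape[0],400:400+b.shape[1]]=b
cv2.imwrite("pics/heap.png",o)
d=vision.read_camera("wrist");cv2.imwrite("pics/w0.png",d["image"]);print(d["camera_matrix"],d["camera_from_world"].round(3))
E
```

```text
scene [321. 315.] [802.1  43.5 172.6  28.   50.6]
scene [200. 289.] [ 782.8 -223.6  172.9   42.5   73.5]
scene [ 32. 288.] [ 840.4 -587.6  204.8  145.   -90. ]
scene [358. 261.] [654.  102.9  69.8  67.3   7.3]
scene [440. 251.] [597.9 286.6  76.7  58.    2.8]
scene [261. 245.] [ 642.2 -119.6   86.3   86.    -2.5]
scene [185. 225.] [ 611.5 -312.1   89.9   86.    68.2]
scene [544. 199.] [391.2 543.2  58.5  54.1 -37.2]
scene [387. 199.] [451.6 156.  196.7 103.  -79.4]
scene [271. 179.] [ 407.5 -148.7  188.6  113.    78.9]
scene [ 98. 171.] [ 461.1 -599.7  212.4  101.7   48.9]
side [631. 375.] [ 862.9 -473.3   65.6   32.6   43.2]
side [422. 334.] [ 611.1 -312.9   83.    81.2   33. ]
side [296. 284.] [ 449.6 -136.7  108.    59.5   86. ]
side [483. 261.] [ 803.1 -191.    40.7   39.6   74.2]
side [389. 253.] [ 643.1 -118.9   81.4   79.8   87.3]
side [354. 193.] [654.3 103.5  65.   64.   30.6]
side [423. 197.] [799.6  42.9 170.2  25.2  53.1]
side [263. 196.] [452.2 155.9 192.8  94.  -79.4]
side [308. 159.] [599.2 287.   69.9  58.4   1.8]
[[309.70691629   0.         318.47471217]
 [  0.         309.70691629 203.74529575]
 [  0.           0.           1.        ]] [[ 0.301 -0.954 -0.    -0.575]
 [-0.921 -0.29   0.261 -0.033]
 [-0.249 -0.078 -0.965  0.378]
 [ 0.     0.     0.     1.   ]]
```

View pics/heap.png

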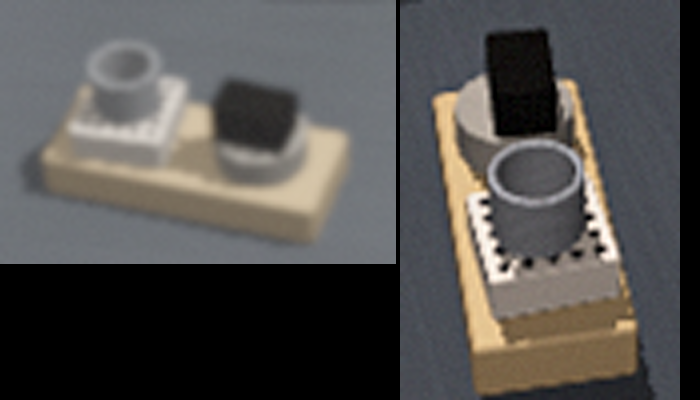

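View pics/w0.png

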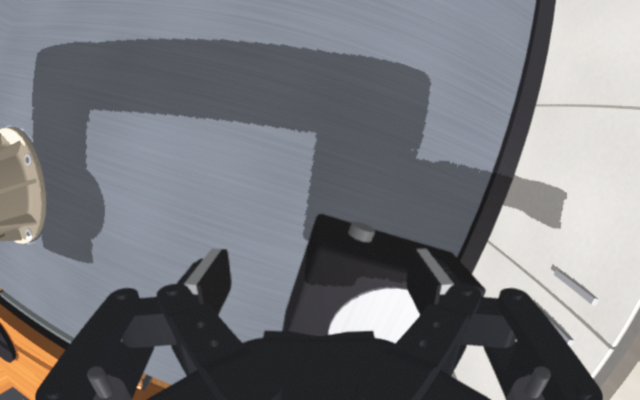

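The crops show the flask on the board at the -y end and the charcoal on the disc, slightly turned. The wrist camera sees only bench for now, so I'll move above the heap.

Emit:
apply_moves(moves=[2, 3, 0, 0, 0, 0.2, 4, 6, 0, 0, 0, 0.4, 6, 9, 0, 0, 0, 0.6, 8, 12, 0, 0, 0, 0.8, 9.5, 14, 0, 0, 0, 1, 9.5, 14, 0, 0, 0, 1.2, 9.5, 14, 0, 0, 0, 1.2, 9.5, 14, 0, 0, 0, 1.2, 9.5, 14, 0, 0, 0, 1.2, 9.5, 14, 0, 0, 0, 1.2, 9.5, 14, 0, 0, 0, 1.2, 9.5, 14, 0, 0, 0, 1.2, 9.5, 14, 0, 0, 0, 1.2, 9.5, 14, 0, 0, 0, 1.2, 9.5, 14, 0, 0, 0, 1.2, 9.5, 14, 0, 0, 0, 1.2, 9.5, 14, 0, 0, 0, 1.2, 9.5, 14, 0, 0, 0, 1.2])

```text
clock: 1.85
tcp_pos: [0.4096, -0.1994, 0.2393]
orientation: [0.0, 0.731, 0.683, 0.0]
wrist_force: [0.0, -0.7, -0.7]
finger_gap: 0.0852
grip_force: 0.0
```

```bash
python3 - <<'E'
from h import *
d=vision.read_camera("wrist");cv2.imwrite("pics/w1.png",d["image"]);np.savez("w1.npz",**d);print(status.get_state()["tcp_pos"],status.get_state()["orientation"])
E
```

```text
[ 0.40972401 -0.19919089  0.23928975] [5.21158684e-06 7.30578859e-01 6.82828331e-01 1.26886918e-06]
```

View pics/w1.png

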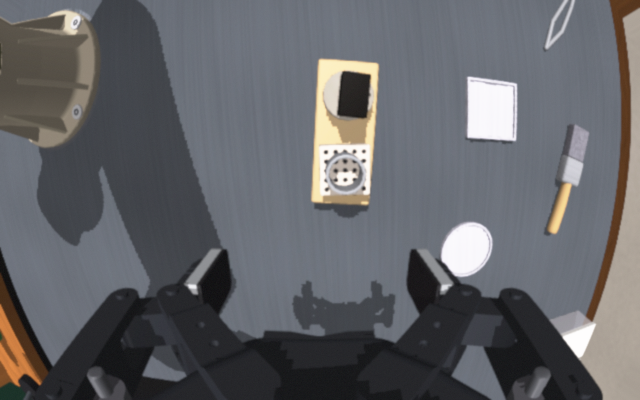

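The wrist view shows the whole heap: brick corners about (318,60), (378,63), (369,205) and (312,202), charcoal (354,93), disc (347,96), flask (346,173), board (345,170). Next I'll measure the pieces.

```bash
python3 - <<'E'
from h import *
d=dict(np.load("w1.npz"));im=d["image"];hsv=cv2.cvtColor(im,cv2.COLOR_BGR2HSV)
roi=np.zeros(im.shape[:2],bool);roi[52:212,300:390]=1
def big(m):
    cs,_=cv2.findContours((m&roi).astype(np.uint8),cv2.RETR_EXTERNAL,cv2.CHAIN_APPROX_NONE);return max(cs,key=cv2.contourArea)[:,0]
b=big((hsv[...,1]>60)&(hsv[...,2]>110)&(hsv[...,0]>8)&(hsv[...,0]<35))
print("brick",rect(cast(d,b,.028,True)))
k=big(hsv[...,2]<45);print("charcoal",rect(cast(d,k,.076,True)),rect(k/1000.))
w=(hsv[...,1]<40)&(hsv[...,2]>170);w[:135]=0;w=big(w);print("board",rect(cast(d,w,.05,True)))
crop=cv2.resize(im[50:215,300:390],None,fx=4,fy=4,interpolation=cv2.INTER_CUBIC)[:600]
crop=im[50:215,300:390];crop=cv2.resize(crop,None,fx=3.6,fy=3.6,interpolation=cv2.INTER_CUBIC)
cv2.imwrite("pics/c1.png",crop)
E
```

```text
brick [ 443.2 -147.4  164.3   67.6   83.2]
charcoal [ 450.3 -109.7   40.8   26.5   81. ] [353.5  95.   41.7  27.7 -84.6]
board [ 439.7 -185.9   54.3   54.    87.9]
```

View pics/c1.png

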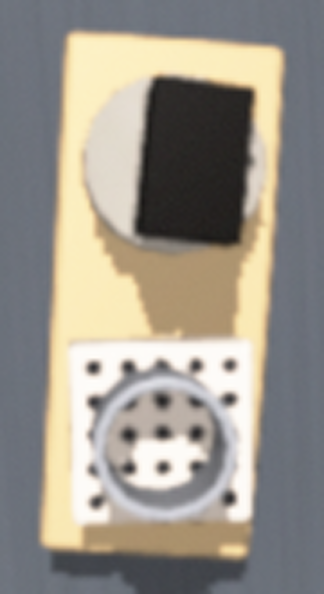

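Emit:
apply_moves(claw=65, moves=[0.8, 1.8, -1, 0, 0, -0.05, 1.62, 3.58, -3, 0, 0, -0.09, 1.62, 3.58, -4, 0, 0, -0.09, 1.62, 3.58, -4, 0, 0, -0.09, 1.62, 3.58, -4.6, 0, 0, -0.09, 1.62, 3.58, -5.2, 0, 0, -0.09, 1.62, 3.58, -5.8, 0, 0, -0.09, 1.62, 3.58, -6.3, 0, 0, -0.09, 1.62, 3.58, -6.7, 0, 0, -0.09, 1.62, 3.58, -6.93, 0, 0, -0.09, 1.62, 3.58, -6.93, 0, 0, -0.09, 1.62, 3.58, -6.93, 0, 0, -0.09, 1.62, 3.58, -6.93, 0, 0, -0.09])

```text
clock: 2.98
tcp_pos: [0.451, -0.1093, 0.0667]
orientation: [0.001, 0.76, 0.65, 0.0]
wrist_force: [-0.1, 0.3, 0.3]
finger_gap: 0.0553
grip_force: 0.0
```

```bash
python3 - <<'E'
from h import *
d=dict(np.load("w1.npz"));im=d["image"];hsv=cv2.cvtColor(im,cv2.COLOR_BGR2HSV)
print("flask",cast(d,[346.1,174.2],.08,True)*1000,"disc",cast(d,[348.3,95.5],.05,True)*1000)
m=((hsv[...,2]>160)&(hsv[...,1]<60)).astype(np.uint8)
cs,_=cv2.findContours(m,cv2.RETR_EXTERNAL,cv2.CHAIN_APPROX_NONE)
for c in cs:
    if cv2.contourArea(c)>800: print(c[:,0].mean(0).round(),rect(cast(d,c[:,0],.008,True)))
s=vision.read_camera("side");cv2.imwrite("pics/s1.png",cv2.resize(s["image"][180:330,220:380],None,fx=3.5,fy=3.5))
E
```

```text
flask [[ 438.40134363 -185.5238671 ]] disc [[ 447.79588349 -108.08611248]]
[467. 248.] [ 613.  -311.9   85.8   78.6  -45.9]
[344. 169.] [ 442.3 -192.4   63.    62.2   87.9]
[491. 109.] [ 643.6 -120.6   80.6   79.9   -2.7]
[625. 215.] [1190.3 -643.8 1478.4  460.1  -63. ]
```

View pics/s1.png

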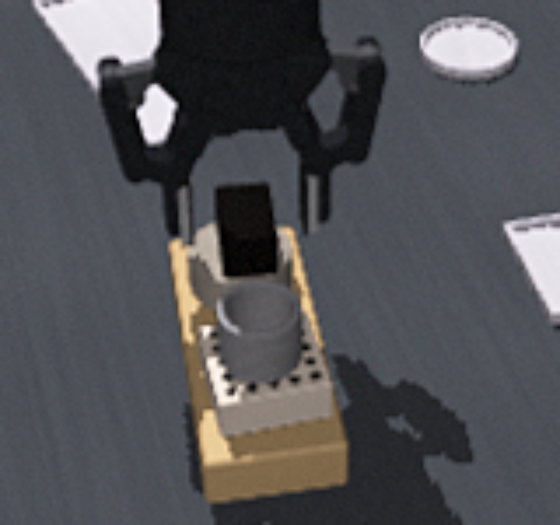

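The fingers straddle the charcoal cleanly, the block being at crop (245,230) between pads at x of about 185 and 315. Time to close.

Emit:
apply_moves(claw=10, newtons=25, moves=[0, 0, 0, 0, 0, 0, 0, 0, 0, 0, 0, 0, 0, 0, 0, 0, 0, 0, 0, 0, 0, 0, 0, 0, 0, 0, 0, 0, 0, 0, 0, 0, 0, 0, 0, 0, 0, 0, 0, 0, 0, 0, 0, 0, 0, 0, 0, 0, 0, 0, 0.3, 0, 0, 0, 0, 0, 0.8, 0, 0, 0, 0, 0, 1.4, 0, 0, 0, 0, 0, 2, 0, 0, 0, 0, 0, 2, 0, 0, 0])

```text
clock: 4.12
tcp_pos: [0.452, -0.1096, 0.1187]
orientation: [0.002, 0.76, 0.65, 0.001]
wrist_force: [1.4, 0.4, 0.1]
finger_gap: 0.0277
grip_force: 25.2
```

Emit:
apply_moves(moves=[0.1, 0.3, 0, 0, 0, 0.05, 0.4, 1, 0, 0, 0, 0.15, 0.8, 2, 0, 0, 0, 0.26, 1.2, 3.2, 0, 0, 0, 0.37, 1.6, 4.4, 0, 0, 0, 0.48, 2.1, 5.6, 0, 0, 0, 0.6, 2.5, 6.8, 0, 0, 0, 0.72, 3, 8, 0, 0, 0, 0.84, 3.4, 9.2, 0, 0, 0, 0.96, 3.9, 10.4, 0, 0, 0, 1.08, 4.3, 11.6, 0, 0, 0, 1.2, 4.8, 12.8, 0, 0, 0, 1.32, 5.2, 13.9, 0, 0, 0, 1.44, 5.5, 14.8, 0, 0, 0, 1.56, 5.75, 15.5, 0, 0, 0, 1.66, 5.89, 15.85, 0, 0, 0, 1.74, 5.89, 15.85, -0.8, 0, 0, 1.766, 5.89, 15.85, -1.6, 0, 0, 1.766, 5.89, 15.85, -2, 0, 0, 1.766, 5.89, 15.85, -2, 0, 0, 1.766])

```text
clock: 5.78
tcp_pos: [0.5951, 0.2863, 0.0621]
orientation: [-0.003, -0.02, 1.0, -0.001]
wrist_force: [-0.8, -0.8, -0.1]
finger_gap: 0.0274
grip_force: 25.2
```

```bash
python3 - <<'E'
from h import *
d=vision.read_camera("wrist");np.savez("w2.npz",**d);cv2.imwrite("pics/w2.png",d["image"]);s=status.get_state();print(s["tcp_pos"],s["orientation"])
E
```

```text
[0.59615136 0.28657989 0.06398529] [-2.12806927e-03 -1.94761768e-02  9.99807858e-01 -6.29324358e-04]
```

View pics/w2.png

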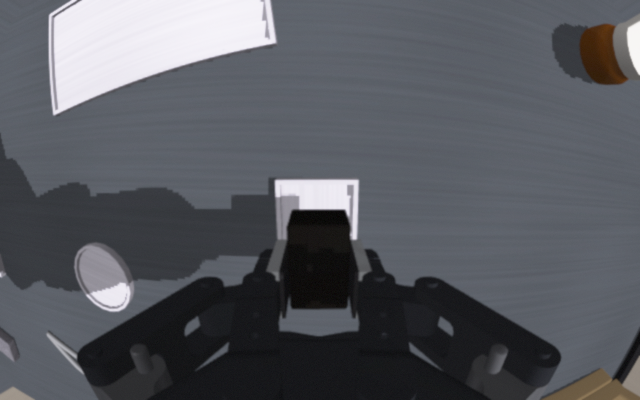

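The charcoal is held upright, with its top at about (318,212) to (350,300), and is square to the oblong tray, whose far edge runs (277,180) to (358,180). Lowering it now.

Emit:
apply_moves(moves=[0, 0, -0.3, 0, 0, 0, 0, 0, -0.7, 0, 0, 0, 0, 0, -1.1, 0, 0, 0, 0, 0, -1.4, 0, 0, 0, 0, 0, -1.6, 0, 0, 0, 0, 0, -1.7, 0, 0, 0, 0, 0, -1.78, 0, 0, 0, 0, 0, -1.78, 0, 0, 0, 0, 0, -1.78, 0, 0, 0])

```text
clock: 6.58
tcp_pos: [0.598, 0.2873, 0.0218]
orientation: [0.0, -0.02, 1.0, 0.0]
wrist_force: [0.3, -0.0, -0.3]
finger_gap: 0.0273
grip_force: 25.2
```

Emit:
apply_moves(moves=[0, 0, -0.03, 0, 0, 0, 0, 0, -0.05, 0, 0, 0, 0, 0, -0.05, 0, 0, 0, 0, 0, -0.05, 0, 0, 0])

```text
clock: 6.92
tcp_pos: [0.5981, 0.2874, 0.0208]
orientation: [0.0, -0.02, 1.0, 0.0]
wrist_force: [0.3, -0.2, 1.5]
finger_gap: 0.0273
grip_force: 25.3
```

Emit:
apply_moves(claw=50, moves=[0, 0, 0, 0, 0, 0, 0, 0, 0, 0, 0, 0, 0, 0, 0, 0, 0, 0, 0, 0, 0, 0, 0, 0, 0, 0, 0, 0, 0, 0, 0, 0, 0, 0, 0, 0, 0, 0, 0.4, 0, 0, 0, 0, 0, 1.2, 0, 0, 0, 0, 0, 2.4, 0, 0, 0, 0, 0, 4, 0, 0, 0, 0, 0, 5, 0, 0, 0, 0, 0, 5, 0, 0, 0])

```text
clock: 7.92
tcp_pos: [0.6014, 0.2885, 0.1536]
orientation: [0.006, -0.02, 1.0, 0.002]
wrist_force: [1.0, -0.1, 1.5]
finger_gap: 0.0428
grip_force: 0.0
```

```bash
python3 - <<'E'
from h import *
d=vision.read_camera("wrist");im=d["image"];s=status.get_state();print(s["tcp_pos"],s["orientation"])
hsv=cv2.cvtColor(im,cv2.COLOR_BGR2HSV);m=((hsv[...,2]>150)&(hsv[...,1]<60)).astype(np.uint8)
m=cv2.morphologyEx(m,cv2.MORPH_CLOSE,np.ones((3,3)))
cs,_=cv2.findContours(m,cv2.RETR_EXTERNAL,cv2.CHAIN_APPROX_NONE)
for c in cs:
    if cv2.contourArea(c)>300: print(c[:,0].mean(0).round(),rect(cast(d,c[:,0],.008,True)))
cv2.imwrite("pics/w3.png",im)
E
```

```text
[0.60036642 0.28810868 0.15055383] [ 0.00410284 -0.019622    0.99979814  0.00135131]
[ 33. 382.] [1103.2 -471.9  658.7  155.2  -63.1]
[147. 234.] [657.3 105.7  62.6  56.8 -25.4]
[ 25. 213.] [ 644.9 -122.2   76.8   76.    87.9]
[311. 186.] [598.9 285.   68.7  53.1   2.2]
[567.  51.] [422.6 565.1  55.7  55.2  -2. ]
[191.  44.] [452.7 154.  190.2  93.9 -79.3]
```

View pics/w3.png

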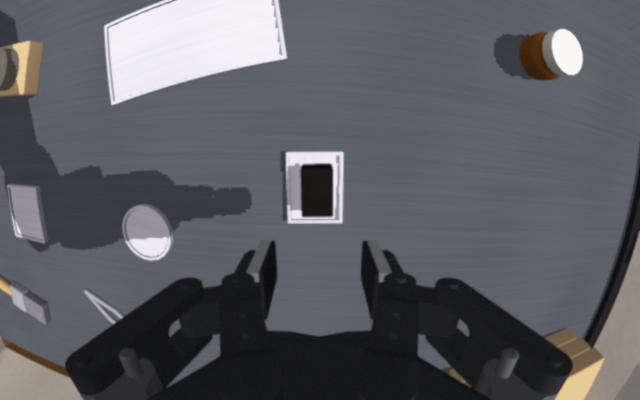

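The charcoal lies flat in the oblong tray, with its top at (317,190) inside the rim (286-343, 152-223). Next is the flask.

Emit:
apply_moves(claw=75, moves=[-0.4, -1.2, 0, 0, 0, -0.1, -0.8, -2.4, 0, 0, 0, -0.22, -1.2, -3.6, 0, 0, 0, -0.34, -1.6, -4.8, 0, 0, 0, -0.46, -2, -6, 0, 0, 0, -0.58, -2.4, -7.2, 0, 0, 0, -0.7, -2.8, -8.4, 0, 0, 0, -0.82, -3.2, -9.6, 0, 0, 0, -0.94, -3.7, -11, 0, 0, 0, -1.06, -4.2, -12.4, 0, 0, 0, -1.18, -4.7, -13.8, 0, 0, 0, -1.3, -5.2, -15.2, 0, 0, 0, -1.42, -5.7, -16.6, 0, 0, 0, -1.54, -6.1, -18, 0, 0, 0, -1.66, -6.38, -18.92, 0, 0, 0, -1.733, -6.38, -18.92, 0, 0, 0, -1.733, -6.38, -18.92, 0, 0, 0, -1.733, -6.38, -18.92, -0.5, 0, 0, -1.733, -6.38, -18.92, -0.5, 0, 0, -1.733, -6.38, -18.92, -0.5, 0, 0, -1.733])

```text
clock: 9.63
tcp_pos: [0.4376, -0.1842, 0.1321]
orientation: [-0.001, 0.748, 0.663, -0.0]
wrist_force: [-0.0, 0.4, -0.8]
finger_gap: 0.064
grip_force: 0.0
```

```bash
python3 - <<'E'
from h import *
s=status.get_state();print(s["tcp_pos"],s["orientation"],s["finger_gap"])
d=vision.read_camera("wrist");cv2.imwrite("pics/w4.png",d["image"])
E
```

```text
[ 0.43764651 -0.184201    0.13207878] [-1.27389684e-03  7.48497056e-01  6.63136848e-01 -2.34262265e-04] 0.06399857067347595
```

Emit:
apply_moves(moves=[0.02, -0.02, -0.5, 0, 0, 0, 0.02, -0.02, -1.1, 0, 0, 0, 0.02, -0.02, -1.7, 0, 0, 0, 0.02, -0.02, -2.2, 0, 0, 0, 0.02, -0.02, -2.5, 0, 0, 0, 0.02, -0.02, -2.6, 0, 0, 0, 0.02, -0.02, -2.6, 0, 0, 0, 0.02, -0.02, -2.6, 0, 0, 0, 0.02, -0.02, -2.6, 0, 0, 0])

```text
clock: 10.43
tcp_pos: [0.4395, -0.1866, 0.0687]
orientation: [0.001, 0.749, 0.662, 0.0]
wrist_force: [0.1, -0.0, -0.5]
finger_gap: 0.0639
grip_force: 0.0
```

```bash
python3 - <<'E'
from h import *
d=vision.read_camera("wrist");cv2.imwrite("pics/w5.png",d["image"]);s=status.get_state();print(s["tcp_pos"])
E
```

```text
[ 0.43944407 -0.18658528  0.06865492]
```

View pics/w5.png

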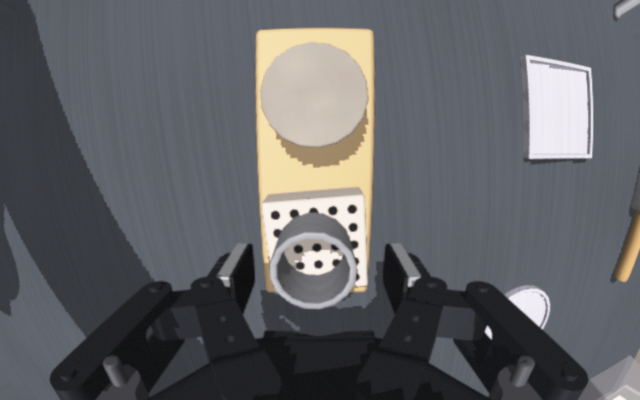

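The flask, with its rim centre at (313,270), sits between the pads at x of about 235 and 403. I'll close and lift.

Emit:
apply_moves(claw=15, newtons=25, moves=[0, 0, 0, 0, 0, 0, 0, 0, 0, 0, 0, 0, 0, 0, 0, 0, 0, 0, 0, 0, 0, 0, 0, 0, 0, 0, 0, 0, 0, 0, 0, 0, 0, 0, 0, 0, 0, 0, 0, 0, 0, 0, 0, 0, 0.3, 0, 0, 0, 0, 0, 0.8, 0, 0, 0, 0, 0, 1.4, 0, 0, 0, 0, 0, 2, 0, 0, 0, 0, 0, 2, 0, 0, 0, 0, 0, 2, 0, 0, 0])

```text
clock: 11.57
tcp_pos: [0.4394, -0.1867, 0.1184]
orientation: [0.001, 0.749, 0.662, 0.0]
wrist_force: [-0.5, 1.3, -1.5]
finger_gap: 0.0391
grip_force: 25.6
```

```bash
python3 - <<'E'
from h import *
s=status.get_state();print(s["tcp_pos"],s["orientation"],s["finger_gap"],s["grip_force"])
d=vision.read_camera("wrist");im=d["image"];np.savez("w6.npz",**d);hsv=cv2.cvtColor(im,cv2.COLOR_BGR2HSV)
b=((hsv[...,1]>60)&(hsv[...,2]>110)&(hsv[...,0]>8)&(hsv[...,0]<35)).astype(np.uint8);b[250:]=0
c=max(cv2.findContours(b,cv2.RETR_EXTERNAL,cv2.CHAIN_APPROX_NONE)[0],key=cv2.contourArea)[:,0];print(rect(cast(d,c,.028,True)))
cv2.imwrite("pics/w6.png",im)
E
```

```text
[ 0.43941078 -0.18668944  0.11844451] [9.97685413e-04 7.49234122e-01 6.62304417e-01 3.08454937e-04] 0.039114249513895104 25.55662639439106
[ 444.2 -140.5  149.8   67.2   83.3]
```

View pics/w6.png

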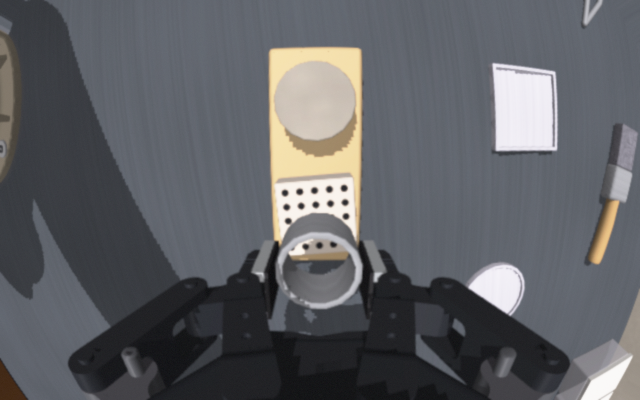

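The flask hangs level in the grip at (318,270) and the board is free below it. On to the small round tray.

Emit:
apply_moves(moves=[0.2, 0.3, 0, 0, 0, 0, 0.6, 0.9, 0, 0, 0, 0, 1.3, 1.8, 0, 0, 0, 0, 2.1, 2.9, 0, 0, 0, 0, 3, 4, 0, 0, 0, 0, 3.8, 5.1, 0, 0, 0, 0, 4.6, 6.2, 0, 0, 0, 0, 5.4, 7.3, 0, 0, 0, 0, 6.2, 8.4, 0, 0, 0, 0, 7, 9.5, 0, 0, 0, 0, 7.7, 10.4, 0, 0, 0, 0, 8.2, 11.1, 0, 0, 0, 0, 8.5, 11.5, 0, 0, 0, 0, 8.6, 11.61, -0.5, 0, 0, 0, 8.6, 11.61, -1.2, 0, 0, 0, 8.6, 11.61, -2, 0, 0, 0, 8.6, 11.61, -2.4, 0, 0, 0, 8.6, 11.61, -2.4, 0, 0, 0, 8.6, 11.61, -2.4, 0, 0, 0])

```text
clock: 13.2
tcp_pos: [0.6524, 0.1036, 0.0564]
orientation: [-0.001, 0.749, 0.662, -0.001]
wrist_force: [0.1, 0.3, -0.9]
finger_gap: 0.0388
grip_force: 25.5
```

```bash
python3 - <<'E'
from h import *
s=status.get_state();print(s["tcp_pos"],s["finger_gap"])
d=dict(np.load("w6.npz"));
print("disc",cast(d,[[315.3,101],[275,101],[356,101],[315.3,62],[315.3,140]],.05,True)*1000)
im=d["image"];hsv=cv2.cvtColor(im,cv2.COLOR_BGR2HSV);m=((hsv[...,1]<60)&(hsv[...,2]>90)).astype(np.uint8);m[:56]=0;m[150:]=0;m[:,:272]=0;m[:,360:]=0
c=max(cv2.findContours(m,cv2.RETR_EXTERNAL,cv2.CHAIN_APPROX_NONE)[0],key=cv2.contourArea)[:,0]
print(rect(cast(d,c,.05,True)))
d=vision.read_camera("wrist");cv2.imwrite("pics/w7.png",d["image"])
E
```

```text
[0.6524263  0.10362542 0.05636907] 0.03883222838766139
disc [[ 448.3690306  -107.75410306]
 [ 422.53156073 -104.13753509]
 [ 474.5075557  -110.64522008]
 [ 451.54371685  -81.99303631]
 [ 445.22542376 -133.08554349]]
[ 447.9 -107.1   52.4   52.2   -7.2]
```

View pics/w7.png

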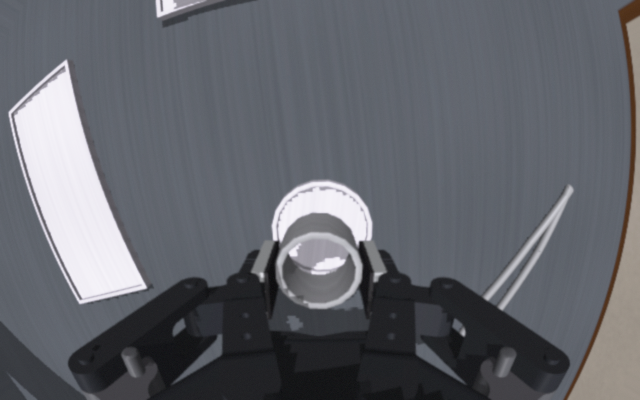

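The flask is centred over the small round tray (rim about (322,220)). Lowering and releasing.

Emit:
apply_moves(moves=[0, 0, -0.3, 0, 0, 0, 0, 0, -0.7, 0, 0, 0, 0, 0, -1, 0, 0, 0, 0, 0, -1.2, 0, 0, 0, 0, 0, -1.32, 0, 0, 0, 0, 0, -1.38, 0, 0, 0, 0, 0, -1.4, 0, 0, 0, 0, 0, -1.42, 0, 0, 0, 0, 0, -1.42, 0, 0, 0, 0, 0, -1.42, 0, 0, 0])

```text
clock: 14.08
tcp_pos: [0.6542, 0.104, 0.0226]
orientation: [0.0, 0.749, 0.662, 0.0]
wrist_force: [0.3, -0.0, -0.9]
finger_gap: 0.039
grip_force: 25.6
```

Emit:
apply_moves(moves=[0, 0, -0.02, 0, 0, 0, 0, 0, -0.04, 0, 0, 0, 0, 0, -0.04, 0, 0, 0])

```text
clock: 14.33
tcp_pos: [0.6542, 0.104, 0.0225]
orientation: [0.0, 0.749, 0.662, 0.0]
wrist_force: [-1.9, 0.2, 6.0]
finger_gap: 0.0393
grip_force: 26.1
```

Emit:
apply_moves(claw=65, moves=[0, 0, 0, 0, 0, 0, 0, 0, 0, 0, 0, 0, 0, 0, 0, 0, 0, 0, 0, 0, 0, 0, 0, 0, 0, 0, 0, 0, 0, 0, 0, 0, 0, 0, 0, 0, 0, 0, 0.4, 0, 0, 0, 0, 0, 1.2, 0, 0, 0, 0, 0, 2.4, 0, 0, 0, 0, 0, 4, 0, 0, 0, 0, 0, 4, 0, 0, 0, 0, 0, 4, 0, 0, 0])

```text
clock: 15.33
tcp_pos: [0.6563, 0.1041, 0.1257]
orientation: [0.002, 0.749, 0.662, 0.003]
wrist_force: [-0.1, 0.5, -0.4]
finger_gap: 0.0556
grip_force: 0.0
```

```bash
python3 - <<'E'
from h import *
s=status.get_state();print(s["tcp_pos"],s["orientation"],s["finger_gap"])
d=vision.read_camera("wrist");cv2.imwrite("pics/w8.png",d["image"])
E
```

```text
[0.6563429  0.10408922 0.12569858] [0.00242917 0.74919841 0.66233466 0.00294115] 0.05563981449614178
```

View pics/w8.png

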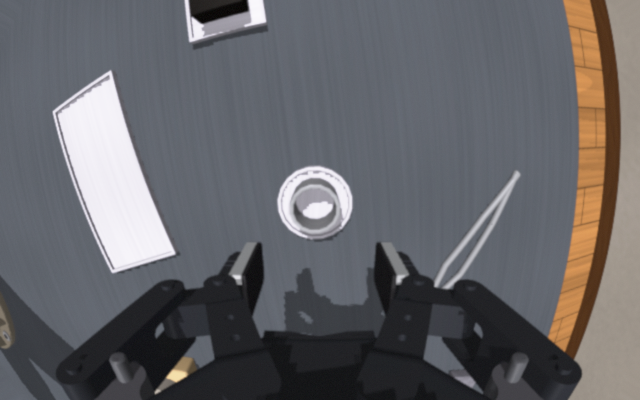

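The flask stands in its tray, at (315,205) inside a rim spanning 278-352. Next is the board.

Emit:
apply_moves(claw=92, moves=[-0.6, -0.8, 0, 0, 0, 0.02, -1.6, -2.2, 0, 0, 0, 0.05, -2.6, -3.6, 0, 0, 0, 0.087, -3.6, -5, 0, 0, 0, 0.087, -4.6, -6.3, 0, 0, 0, 0.087, -5.6, -7.6, 0, 0, 0, 0.087, -6.6, -8.9, 0, 0, 0, 0.087, -7.5, -10.2, 0, 0, 0, 0.087, -8.2, -11.2, 0, 0, 0, 0.087, -8.58, -11.6, 0, 0, 0, 0.087, -8.58, -11.6, -0.3, 0, 0, 0.087, -8.58, -11.6, -0.8, 0, 0, 0.087, -8.58, -11.6, -1.4, 0, 0, 0.087, -8.58, -11.6, -2, 0, 0, 0.087, -8.58, -11.6, -2.5, 0, 0, 0.087, -8.58, -11.6, -2.9, 0, 0, 0.087, -8.58, -11.6, -3.1, 0, 0, 0.087, -8.58, -11.6, -3.2, 0, 0, 0.087, -8.58, -11.6, -3.2, 0, 0, 0.087, -8.58, -11.6, -3.2, 0, 0, 0.087])

```text
clock: 17.05
tcp_pos: [0.4396, -0.186, 0.0415]
orientation: [0.0, 0.72, 0.694, 0.0]
wrist_force: [0.0, 0.5, -0.4]
finger_gap: 0.0784
grip_force: 0.0
```

```bash
python3 - <<'E'
from h import *
s=status.get_state();print(s["tcp_pos"],s["orientation"],s["finger_gap"])
d=vision.read_camera("wrist");np.savez("w9.npz",**d);a=d["image"][:,100:560]
s=vision.read_camera("side")["image"][200:330,240:340];s=cv2.resize(s,None,fx=3,fy=3,interpolation=cv2.INTER_CUBIC)
o=np.zeros((400,760,3),np.uint8);o[:,:460]=a;o[:390,460:760]=s;cv2.imwrite("pics/w9.png",o)
E
```

```text
[ 0.43963865 -0.18600118  0.04153509] [1.90264221e-04 7.19622489e-01 6.94365485e-01 9.50827940e-05] 0.07841618366076238
```

View pics/w9.png

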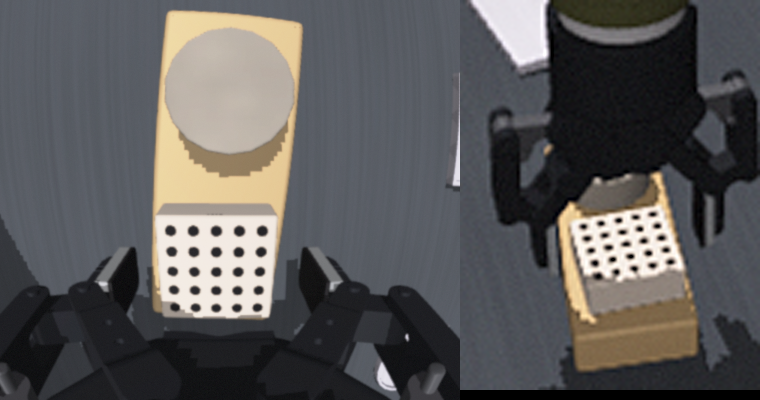

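The board (crop centre (217,265)) is square between the open pads, which also sit above the brick. That was my 14th and last picture, so from here on I check by numbers.

Emit:
apply_moves(claw=35, newtons=30, moves=[0, 0, 0, 0, 0, 0, 0, 0, 0, 0, 0, 0, 0, 0, 0, 0, 0, 0, 0, 0, 0, 0, 0, 0, 0, 0, 0, 0, 0, 0, 0, 0, 0, 0, 0, 0, 0, 0, 0, 0, 0, 0, 0, 0, 0, 0, 0, 0, 0, 0, 0.2, 0, 0, 0, 0, 0, 0.6, 0, 0, 0, 0, 0, 1.2, 0, 0, 0, 0, 0, 1.8, 0, 0, 0, 0, 0, 2.2, 0, 0, 0, 0, 0, 2.2, 0, 0, 0, 0, 0, 2.2, 0, 0, 0])

```text
clock: 18.4
tcp_pos: [0.4396, -0.1863, 0.0966]
orientation: [0.001, 0.72, 0.694, 0.0]
wrist_force: [-0.2, 1.1, -1.1]
finger_gap: 0.0534
grip_force: 32.2
```

```bash
cat > m.py <<'E'
from h import *
# measure brick, disc, trays from a wrist picture
def meas(d,ztop=.05,zb=.028):
    im=d["image"];hsv=cv2.cvtColor(im,cv2.COLOR_BGR2HSV)
    def cc(m,a):
        m=cv2.morphologyEx(m.astype(np.uint8),cv2.MORPH_OPEN,np.ones((3,3)))
        return [c[:,0] for c in cv2.findContours(m,cv2.RETR_EXTERNAL,cv2.CHAIN_APPROX_NONE)[0] if cv2.contourArea(c)>a]
    for c in cc((hsv[...,1]>60)&(hsv[...,2]>110)&(hsv[...,0]>8)&(hsv[...,0]<35),1500): print("cream",c.mean(0).round(),rect(cast(d,c,zb,True)))
    for c in cc((hsv[...,1]<60)&(hsv[...,2]>190),300): print("white",c.mean(0).round(),"z8",rect(cast(d,c,.008,True)),"ztop",rect(cast(d,c,ztop,True)))
    for c in cc((hsv[...,1]<60)&(hsv[...,2]>125)&(hsv[...,2]<190),800): print("grey",c.mean(0).round(),"ztop",rect(cast(d,c,ztop,True)))
E
python3 - <<'E'
from m import *
s=status.get_state();print(s["tcp_pos"],s["orientation"],s["finger_gap"],s["wrist_force"])
d=vision.read_camera("wrist");np.savez("w10.npz",**d);meas(d)
E
```

```text
[ 0.43964622 -0.18626294  0.09658183] [6.14863908e-04 7.19712028e-01 6.94272417e-01 1.73731610e-04] 0.05339695986730757 [-0.23231999  1.06930116 -1.08173356]
cream [323. 122.] [ 446.3 -121.5  111.3   66.9   83.3]
white [509. 299.] z8 [ 627.3 -284.5   51.    15.3  -37.5] ztop [ 592.5 -253.5   41.4   12.5  -37.5]
white [321. 262.] z8 [ 439.  -235.4   93.3   93.2   -2.2] ztop [ 439.7 -213.7   75.7   75.6   -2.2]
white [543. 118.] z8 [ 642.4 -120.6   77.7   76.5   87.2] ztop [ 604.7 -120.6   63.1   62.1   87.2]
white [328.  96.] z8 [ 448.2 -103.4   63.2   60.   -81.9] ztop [ 447.2 -106.6   51.3   48.7  -81.9]
grey [617. 368.] ztop [ 925.9 -522.   408.3  140.5  -48.5]
grey [318. 208.] ztop [ 441.3 -171.9   72.2    7.    -2.1]
```

Emit:
apply_moves(moves=[0.2, 0.05, 0, 0, 0, 0, 0.7, 0.2, 0, 0, 0, 0, 1.4, 0.4, 0, 0, 0, -0.01, 2.3, 0.7, 0, 0, 0, -0.01, 3.2, 1, 0, 0, 0, -0.01, 4.1, 1.3, 0, 0, 0, -0.01, 5, 1.6, 0, 0, 0, -0.01, 5.9, 1.9, 0, 0, 0, -0.01, 6.8, 2.2, 0, 0, 0, -0.01, 7.5, 2.45, 0, 0, 0, -0.01, 7.95, 2.6, 0, 0, 0, -0.01, 8.13, 2.67, -0.3, 0, 0, -0.01, 8.13, 2.67, -0.9, 0, 0, -0.01, 8.13, 2.67, -1.6, 0, 0, -0.01, 8.13, 2.67, -2.2, 0, 0, -0.01, 8.13, 2.67, -2.6, 0, 0, -0.01, 8.13, 2.67, -2.8, 0, 0, -0.01, 8.13, 2.67, -2.8, 0, 0, -0.01, 8.13, 2.67, -2.8, 0, 0, -0.01, 8.13, 2.67, -2.8, 0, 0, -0.01])

```text
clock: 20.12
tcp_pos: [0.6433, -0.1195, 0.0273]
orientation: [0.001, 0.723, 0.691, 0.0]
wrist_force: [-0.7, -0.2, -1.1]
finger_gap: 0.0533
grip_force: 32.1
```

Emit:
apply_moves(moves=[0, 0, -0.1, 0, 0, 0, 0, 0, -0.2, 0, 0, 0, 0, 0, -0.29, 0, 0, 0, 0, 0, -0.34, 0, 0, 0, 0, 0, -0.37, 0, 0, 0, 0, 0, -0.37, 0, 0, 0, 0, 0, -0.37, 0, 0, 0])

```text
clock: 20.7
tcp_pos: [0.6426, -0.1193, 0.0181]
orientation: [0.0, 0.723, 0.691, 0.0]
wrist_force: [-3.4, -0.1, 5.9]
finger_gap: 0.053
grip_force: 32.9
```

Emit:
apply_moves(claw=85, moves=[0, 0, 0, 0, 0, 0, 0, 0, 0, 0, 0, 0, 0, 0, 0, 0, 0, 0, 0, 0, 0, 0, 0, 0, 0, 0, 0, 0, 0, 0, 0, 0, 0, 0, 0, 0, 0, 0, 0, 0, 0, 0, 0, 0, 0.3, 0, 0, 0, 0, 0, 1, 0, 0, 0, 0, 0, 2.4, 0, 0, 0, 0, 0, 3.8, 0, 0, 0, 0, 0, 4.5, 0, 0, 0, 0, 0, 4.5, 0, 0, 0, 0, 0, 4.5, 0, 0, 0])

```text
clock: 21.87
tcp_pos: [0.6437, -0.1196, 0.1319]
orientation: [0.002, 0.723, 0.691, 0.001]
wrist_force: [-0.2, 0.6, -0.8]
finger_gap: 0.0725
grip_force: 0.0
```

```bash
python3 - <<'E'
from m import *
s=status.get_state();print(s["tcp_pos"],s["orientation"],s["finger_gap"],s["wrist_force"])
d=vision.read_camera("wrist");np.savez("w11.npz",**d);meas(d,.026)
E
```

```text
[ 0.64372732 -0.11961948  0.13185303] [0.0018061  0.72314872 0.69068926 0.00100222] 0.07245937326472296 [-0.1787188   0.58648033 -0.82230637]
cream [119. 218.] [ 449.2 -145.8  167.    75.5   82.9]
cream [585. 166.] [ 941.8 -113.   425.1   45.2  -90. ]
white [473. 275.] z8 [ 801.4 -209.7   37.7   33.7  -14.4] ztop [ 790.6 -198.8   35.    31.4  -14.4]
white [ 96. 207.] z8 [ 410.5 -116.6   60.8   60.5  -58. ] ztop [ 427.  -112.2   56.5   56.3  -58. ]
white [316. 198.] z8 [ 643.4 -120.5   78.2   78.2   -2.6] ztop [ 643.7 -115.8   72.8   72.8   -2.6]
white [121.  15.] z8 [463.   66.6  97.8  47.3 -17.5] ztop [475.8  58.2  91.   44.  -17.5]
grey [480. 244.] ztop [ 796.4 -169.8   72.6   39.    74.2]
grey [623. 206.] ztop [1175.9 -368.7 1009.7  296.2  -62.1]
```

Emit:
apply_moves(claw=92, moves=[-0.5, 0.03, 0, 0, 0, 0, -1.5, 0.1, 0, 0, 0, -0.04, -2.7, 0.2, 0, 0, 0, -0.077, -3.9, 0.25, 0, 0, 0, -0.077, -5.1, 0.3, 0, 0, 0, -0.077, -6.2, 0.4, 0, 0, 0, -0.077, -7.2, 0.45, 0, 0, 0, -0.077, -7.78, 0.47, 0, 0, 0, -0.077, -7.78, 0.47, 0, 0, 0, -0.077, -7.78, 0.47, -0.4, 0, 0, -0.077, -7.78, 0.47, -1.1, 0, 0, -0.077, -7.78, 0.47, -1.8, 0, 0, -0.077, -7.78, 0.47, -2.4, 0, 0, -0.077, -7.78, 0.47, -2.9, 0, 0, -0.077, -7.78, 0.47, -3.3, 0, 0, -0.077, -7.78, 0.47, -3.5, 0, 0, -0.077, -7.78, 0.47, -3.55, 0, 0, -0.077, -7.78, 0.47, -3.55, 0, 0, -0.077, -7.78, 0.47, -3.55, 0, 0, -0.077])

```text
clock: 23.5
tcp_pos: [0.4485, -0.1076, 0.041]
orientation: [0.0, 0.749, 0.662, 0.0]
wrist_force: [1.0, -0.0, 0.5]
finger_gap: 0.0785
grip_force: 0.0
```

```bash
python3 - <<'E'
from m import *
s=status.get_state();print(s["tcp_pos"],s["orientation"],s["finger_gap"],s["wrist_force"])
d=vision.read_camera("wrist");meas(d)
im=d["image"];hsv=cv2.cvtColor(im,cv2.COLOR_BGR2HSV);print(hsv[::20,320].tolist())
E
```

```text
[ 0.44847167 -0.10762103  0.04098437] [1.32639772e-04 7.49194847e-01 6.62349645e-01 1.04714802e-04] 0.07847167081507453 [ 0.96518622 -0.01403354  0.52682714]
cream [316. 252.] [ 447.7 -112.2  100.9   66.5   83.3]
white [315. 266.] z8 [ 444.7 -127.8   68.6   68.5  -86. ] ztop [ 447.9 -106.3   51.3   51.3  -86. ]
white [592. 220.] z8 [ 664.4 -129.    63.2   60.3   87.5] ztop [ 612.4 -107.2   47.3   45.1   87.5]
white [558. 207.] z8 [ 642.8 -120.4   78.1   77.5   87.4] ztop [ 596.2 -100.8   58.5   58.    87.4]
[[111, 30, 111], [106, 29, 113], [111, 30, 112], [109, 32, 112], [109, 32, 112], [107, 32, 112], [111, 30, 110], [111, 30, 112], [110, 27, 112], [21, 84, 238], [21, 84, 237], [16, 28, 201], [17, 25, 202], [15, 25, 201], [16, 28, 207], [17, 26, 206], [18, 93, 153], [96, 40, 32], [108, 35, 36], [120, 23, 22]]
```

Emit:
apply_moves(claw=35, newtons=30, moves=[0, 0, 0, 0, 0, 0, 0, 0, 0, 0, 0, 0, 0, 0, 0, 0, 0, 0, 0, 0, 0, 0, 0, 0, 0, 0, 0, 0, 0, 0, 0, 0, 0, 0, 0, 0, 0, 0, 0, 0, 0, 0, 0, 0, 0, 0, 0, 0, 0, 0, 0.2, 0, 0, 0, 0, 0, 0.6, 0, 0, 0, 0, 0, 1.2, 0, 0, 0, 0, 0, 1.8, 0, 0, 0, 0, 0, 2.2, 0, 0, 0, 0, 0, 2.2, 0, 0, 0, 0, 0, 2.2, 0, 0, 0])

```text
clock: 24.8
tcp_pos: [0.4485, -0.1077, 0.0963]
orientation: [0.001, 0.749, 0.662, 0.0]
wrist_force: [0.1, 0.8, -0.5]
finger_gap: 0.0523
grip_force: 31.7
```

```bash
python3 - <<'E'
from m import *
s=status.get_state();print(s["tcp_pos"],s["orientation"],s["finger_gap"],s["wrist_force"])
d=vision.read_camera("wrist");meas(d,.09)
E
```

```text
[ 0.44847202 -0.10774345  0.09627376] [7.21774959e-04 7.49240350e-01 6.62297717e-01 3.32706999e-04] 0.05233115255696696 [ 0.10121149  0.82646112 -0.51853828]
cream [316. 319.] [ 437.8 -190.8   67.4   33.8  -10.4]
cream [315. 187.] [450.  -88.5  67.1  52.5  -5.2]
white [319. 264.] z8 [ 445.7 -155.7   91.1   85.5  -89.3] ztop [ 450.  -113.9   57.5   54.   -89.3]
white [547. 206.] z8 [ 658.5 -128.    64.6   58.5   87.4] ztop [584.3 -96.4  40.8  36.9  87.4]
white [520. 187.] z8 [ 643.  -120.4   78.1   78.1   87.3] ztop [574.5 -91.6  49.3  49.3  87.3]
grey [617. 371.] ztop [ 842.4 -353.2  305.7  111.5  -31.8]
```

Emit:
apply_moves(moves=[0.1, -0.15, 0, 0, 0, 0, 0.4, -0.5, 0, 0, 0, 0, 0.9, -1.1, 0, 0, 0, 0, 1.5, -1.9, 0, 0, 0, 0, 2.2, -2.8, 0, 0, 0, 0, 2.9, -3.7, 0, 0, 0, 0, 3.6, -4.6, 0, 0, 0, 0, 4.3, -5.5, 0, 0, 0, 0, 5, -6.4, 0, 0, 0, 0, 5.7, -7.2, 0, 0, 0, 0, 6.2, -7.8, 0, 0, 0, 0, 6.45, -8.1, -0.1, 0, 0, 0, 6.53, -8.19, -0.5, 0, 0, 0, 6.53, -8.19, -1.1, 0, 0, 0, 6.53, -8.19, -1.7, 0, 0, 0, 6.53, -8.19, -2.2, 0, 0, 0, 6.53, -8.19, -2.5, 0, 0, 0, 6.53, -8.19, -2.5, 0, 0, 0, 6.53, -8.19, -2.5, 0, 0, 0, 6.53, -8.19, -2.5, 0, 0, 0])

```text
clock: 26.52
tcp_pos: [0.6117, -0.3125, 0.034]
orientation: [0.001, 0.749, 0.662, 0.0]
wrist_force: [0.5, 0.1, -1.0]
finger_gap: 0.0528
grip_force: 31.8
```

```bash
python3 - <<'E'
from m import *
s=status.get_state();print(s["tcp_pos"],s["orientation"],s["finger_gap"],s["wrist_force"])
d=vision.read_camera("wrist");meas(d,.045)
d=vision.read_camera("side");hsv=cv2.cvtColor(d["image"],cv2.COLOR_BGR2HSV)
m=((hsv[...,2]>190)&(hsv[...,1]<60)).astype(np.uint8)
E
```

```text
[ 0.61174584 -0.31246986  0.03402423] [5.72968905e-04 7.49170455e-01 6.62376987e-01 1.67034985e-04] 0.05276926540858645 [ 0.49326542  0.06123429 -0.98816582]
cream [565. 135.] [ 762.9 -259.9   76.    22.8   73.8]
cream [31. 74.] [ 434.9 -166.2  125.5   86.7   83.4]
white [619. 390.] z8 [1068.9 -648.   283.    56.4  -32.1] ztop [ 965.3 -555.3  217.6   43.4  -32.1]
white [317. 234.] z8 [ 615.5 -315.9   87.2   76.1  -70.8] ztop [ 616.7 -300.    67.    58.5  -70.8]
white [581.  40.] z8 [ 809.2 -197.5   37.2   26.2  -14.7] ztop [ 765.6 -208.9   28.6   20.1  -14.7]
grey [613. 351.] ztop [ 874.2 -484.   179.   100.8  -55.4]
```

Now lowering to the floor (-0.68 to -0.70).

Emit:
apply_moves(moves=[0, 0, -0.15, 0, 0, 0, 0, 0, -0.35, 0, 0, 0, 0, 0, -0.5, 0, 0, 0, 0, 0, -0.6, 0, 0, 0, 0, 0, -0.66, 0, 0, 0, 0, 0, -0.69, 0, 0, 0, 0, 0, -0.69, 0, 0, 0, 0, 0, -0.69, 0, 0, 0])

```text
clock: 27.28
tcp_pos: [0.611, -0.312, 0.0177]
orientation: [0.0, 0.749, 0.662, -0.0]
wrist_force: [-4.8, 2.4, 9.9]
finger_gap: 0.053
grip_force: 32.8
```

Emit:
apply_moves(claw=85, moves=[0, 0, 0, 0, 0, 0, 0, 0, 0, 0, 0, 0, 0, 0, 0, 0, 0, 0, 0, 0, 0, 0, 0, 0, 0, 0, 0, 0, 0, 0, 0, 0, 0, 0, 0, 0, 0, 0, 0, 0, 0, 0, 0, 0, 0.3, 0, 0, 0, 0, 0, 1, 0, 0, 0, 0, 0, 2.4, 0, 0, 0, 0, 0, 3.8, 0, 0, 0, 0, 0, 4.5, 0, 0, 0, 0, 0, 4.5, 0, 0, 0, 0, 0, 4.5, 0, 0, 0])

```text
clock: 28.45
tcp_pos: [0.6124, -0.313, 0.131]
orientation: [0.002, 0.749, 0.662, 0.001]
wrist_force: [0.4, -0.6, -0.3]
finger_gap: 0.0725
grip_force: 0.0
```

```bash
python3 - <<'E'
from m import *
s=status.get_state();print(s["tcp_pos"],s["orientation"],s["finger_gap"],s["wrist_force"])
d=vision.read_camera("wrist");meas(d,.026)
im=d["image"];hsv=cv2.cvtColor(im,cv2.COLOR_BGR2HSV)
print([hsv[r,318].tolist() for r in range(150,250,4)])
E
```

```text
[ 0.61235134 -0.3129503   0.13096336] [2.03460167e-03 7.49217124e-01 6.62321111e-01 5.53998557e-04] 0.07247934782470941 [ 0.38267455 -0.57460701 -0.31823728]
cream [492. 126.] [ 768.6 -260.8   78.7   21.2   73.8]
cream [597. 157.] [ 930.  -316.1  392.3   27.4   90. ]
cream [111.  69.] [ 444.2 -158.7  142.8   68.1   83.2]
white [571. 334.] z8 [ 963.5 -559.8  107.6   50.   -45.7] ztop [ 939.5 -537.9  100.1   46.5  -45.7]
white [316. 199.] z8 [ 612.1 -313.8   81.1   80.7   82.9] ztop [ 612.8 -309.2   75.4   75.    82.9]
white [504.  62.] z8 [ 801.8 -202.8   39.    35.3  -15.3] ztop [ 789.1 -205.9   36.2   32.8  -15.3]
white [327.  13.] z8 [ 641.9 -152.1   78.6   20.4   -6.2] ztop [ 640.5 -158.7   73.1   19.    -6.2]
grey [625. 205.] ztop [1128.6 -597.4 1010.   280.1  -66.5]
grey [507.  23.] ztop [ 799.5 -166.2   49.3   37.3   75.1]
grey [328.   6.] ztop [ 640.8 -156.8   49.9   13.7   -6.1]
[[111, 30, 121], [132, 5, 249], [128, 14, 196], [130, 3, 252], [133, 8, 234], [16, 25, 175], [16, 26, 218], [16, 24, 219], [17, 24, 219], [16, 24, 220], [14, 26, 219], [16, 26, 218], [16, 27, 218], [15, 26, 219], [17, 23, 221], [18, 26, 224], [16, 24, 221], [16, 25, 222], [17, 24, 223], [19, 24, 223], [19, 24, 223], [162, 7, 183], [131, 15, 188], [132, 5, 248], [113, 27, 125]]
```

The disc is down at the floor height. Moving above the brick to re-measure it.

Emit:
apply_moves(claw=100, moves=[-0.6, 0.4, 0.2, 0, 0, 0, -1.7, 1.2, 0.6, 0, 0, 0, -2.9, 2, 1, 0, 0, 0, -4.1, 2.8, 1.4, 0, 0, 0, -5.2, 3.6, 1.8, 0, 0, 0, -6.2, 4.3, 2.2, 0, 0, 0, -6.72, 4.68, 2.4, 0, 0, 0, -6.72, 4.68, 2.4, 0, 0, 0, -6.72, 4.68, 2.4, 0, 0, 0, -6.72, 4.68, 2.4, 0, 0, 0, -6.72, 4.68, 2.4, 0, 0, 0])

```text
clock: 29.42
tcp_pos: [0.4439, -0.1958, 0.1876]
orientation: [-0.0, 0.749, 0.662, -0.0]
wrist_force: [0.6, 0.3, -0.7]
finger_gap: 0.0852
grip_force: 0.0
```

```bash
python3 - <<'E'
from m import *
s=status.get_state();print(s["tcp_pos"],s["orientation"],s["finger_gap"],s["wrist_force"])
d=vision.read_camera("wrist");meas(d,.026)
E
```

```text
[ 0.44386127 -0.19583985  0.18759909] [-4.13697437e-04  7.49311613e-01  6.62217425e-01 -1.29127474e-04] 0.08515498261234655 [ 0.55687539  0.33316032 -0.72607627]
cream [311. 139.] [ 443.6 -147.3  163.6   67.4   83.1]
white [593. 350.] z8 [ 975.4 -591.3  181.1   88.9  -47. ] ztop [ 945.5 -564.9  170.7   83.8  -47. ]
white [469. 255.] z8 [ 619.9 -305.9   80.5   58.6  -49.1] ztop [ 610.3 -295.9   75.9   55.3  -49.1]
white [583. 166.] z8 [ 807.1 -206.9   36.9   34.1  -14.7] ztop [ 786.8 -202.6   34.8   32.2  -14.7]
white [485. 105.] z8 [ 643.6 -120.5   78.9   77.7   -2.7] ztop [ 632.6 -121.1   74.3   73.2   -2.7]
grey [625. 226.] ztop [1054.1 -580.  1185.5  367.9  -65.9]
```

Emit:
apply_moves(moves=[0, 0.6, -0.3, 0, 0, 0, 0, 1.4, -1, 0, 0, 0, 0, 1.92, -2, 0, 0, 0, 0, 1.92, -3, 0, 0, 0, 0, 1.92, -4, 0, 0, 0, 0, 1.92, -4.8, 0, 0, 0, 0, 1.92, -5.4, 0, 0, 0, 0, 1.92, -5.9, 0, 0, 0, 0, 1.92, -6.3, 0, 0, 0, 0, 1.92, -6.6, 0, 0, 0, 0, 1.92, -6.8, 0, 0, 0, 0, 1.92, -6.9, 0, 0, 0, 0, 1.92, -7, 0, 0, 0, 0, 1.92, -7, 0, 0, 0, 0, 1.92, -7, 0, 0, 0])

```text
clock: 30.72
tcp_pos: [0.4436, -0.1475, 0.0139]
orientation: [0.0, 0.749, 0.662, 0.0]
wrist_force: [0.7, 0.0, 0.0]
finger_gap: 0.0855
grip_force: 0.0
```

```bash
python3 - <<'E'
from m import *
d=vision.read_camera("wrist");meas(d,.026)
E
```

```text
cream [315. 205.] [ 446.2 -124.2  117.4   66.2   83.2]
white [604. 156.] z8 [ 648.8 -118.    89.8   72.5   -1.7] ztop [ 623.6 -113.4   78.2   63.2   -1.7]
```

Emit:
apply_moves(claw=55, newtons=60, moves=[0, 0, -0.06, 0, 0, 0, 0, 0, -0.06, 0, 0, 0, 0, 0, -0.06, 0, 0, 0, 0, 0, -0.06, 0, 0, 0, 0, 0, -0.06, 0, 0, 0, 0, 0, -0.06, 0, 0, 0, 0, 0, -0.06, 0, 0, 0, 0, 0, 0.1, 0, 0, 0, 0, 0, 0.4, 0, 0, 0, 0, 0, 0.8, 0, 0, 0, 0, 0, 1.2, 0, 0, 0, 0, 0, 1.6, 0, 0, 0, 0, 0, 1.8, 0, 0, 0, 0, 0, 1.8, 0, 0, 0, 0, 0, 1.8, 0, 0, 0])

```text
clock: 32.02
tcp_pos: [0.4433, -0.1473, 0.0587]
orientation: [0.0, 0.749, 0.662, 0.0]
wrist_force: [-0.1, 0.6, -4.3]
finger_gap: 0.0668
grip_force: 68.8
```

```bash
python3 - <<'E'
from m import *
s=status.get_state();print(s["tcp_pos"],s["orientation"],s["finger_gap"],s["wrist_force"],s["ft_torque"])
d=vision.read_camera("wrist");meas(d,.026,.075)
E
```

```text
[ 0.44332839 -0.14730675  0.05867793] [2.05599196e-04 7.49233257e-01 6.62306178e-01 1.00800895e-04] 0.06675557338483239 [-0.0720049   0.5652743  -4.32580253] [0.02845129 0.00905923 0.01289048]
cream [318. 205.] [ 447.3 -123.4  115.5   65.5   83.1]
white [564. 152.] z8 [ 648.1 -120.9   87.3   77.    -2.7] ztop [ 629.  -117.1   78.8   69.5   -2.7]
```

Emit:
apply_moves(moves=[0, 0.15, 0, 0, 0, 0, 0.02, 0.5, 0.1, 0, 0, 0.02, 0.04, 1.1, 0.2, 0, 0, 0.04, 0.06, 1.9, 0.2, 0, 0, 0.06, 0.09, 2.8, 0.2, 0, 0, 0.08, 0.12, 3.8, 0.2, 0, 0, 0.1, 0.15, 4.8, 0.2, 0, 0, 0.12, 0.18, 5.8, 0.2, 0, 0, 0.15, 0.21, 6.8, 0.2, 0, 0, 0.18, 0.24, 7.8, 0.2, 0, 0, 0.21, 0.27, 8.8, 0.2, 0, 0, 0.24, 0.3, 9.8, 0.2, 0, 0, 0.27, 0.32, 10.7, 0.2, 0, 0, 0.29, 0.34, 11.4, 0.1, 0, 0, 0.3, 0.35, 11.9, 0, 0, 0, 0.307, 0.36, 12.11, -0.2, 0, 0, 0.307, 0.36, 12.11, -0.5, 0, 0, 0.307, 0.36, 12.11, -0.8, 0, 0, 0.307, 0.36, 12.11, -0.8, 0, 0, 0.307, 0.36, 12.11, -0.8, 0, 0, 0.307])

```text
clock: 33.73
tcp_pos: [0.4513, 0.1546, 0.0376]
orientation: [-0.001, 0.64, 0.769, -0.001]
wrist_force: [-0.4, -0.6, -3.9]
finger_gap: 0.0667
grip_force: 68.5
```

```bash
python3 - <<'E'
from m import *
s=status.get_state();print(s["tcp_pos"],s["orientation"],s["finger_gap"],s["wrist_force"],s["ft_torque"])
d=vision.read_camera("wrist");meas(d,.026,.055)
for n in("scene","side"):
    d=vision.read_camera(n);hsv=cv2.cvtColor(d["image"],cv2.COLOR_BGR2HSV);m=((hsv[...,1]>45)&(hsv[...,2]>90)&(hsv[...,0]>8)&(hsv[...,0]<35)).astype(np.uint8)
    for c in cv2.findContours(m,cv2.RETR_EXTERNAL,cv2.CHAIN_APPROX_NONE)[0]:
        r=rect(cast(d,c[:,0],.055))
        if cv2.contourArea(c)>60 and 300<r[0]<600 and abs(r[1]-160)<150: print(n,r)
E
```

```text
[0.4512842  0.15456122 0.03762143] [-6.99322182e-04  6.39592215e-01  7.68713443e-01 -9.76166578e-04] 0.06667191717627663 [-0.39467098 -0.58571906 -3.91936304] [-0.01519444 -0.01867383  0.06715599]
cream [318. 205.] [447.7 178.5 114.2  64.8 -79.4]
white [320.  75.] z8 [435.9 242.9  91.1   8.2   9.8] ztop [436.4 240.3  81.1   7.3   9.8]
white [540.  80.] z8 [571.8 280.2  44.7  12.7 -87.4] ztop [557.3 273.5  39.7  11.3 -87.4]
scene [455.  202.5  86.1  70.6   8.8]
scene [469.5 119.5  90.7  89.4 -81.2]
side [449.8 133.7 195.2  78.7 -80.6]
```

Emit:
apply_moves(moves=[0, 0.02, -0.15, 0, 0, 0, 0, 0.02, -0.35, 0, 0, 0, 0, 0.02, -0.55, 0, 0, 0, 0, 0.02, -0.7, 0, 0, 0, 0, 0.02, -0.8, 0, 0, 0, 0, 0.02, -0.85, 0, 0, 0, 0, 0.02, -0.87, 0, 0, 0, 0, 0.02, -0.87, 0, 0, 0, 0, 0.02, -0.87, 0, 0, 0])

```text
clock: 34.63
tcp_pos: [0.4526, 0.156, 0.0169]
orientation: [0.0, 0.639, 0.769, 0.0]
wrist_force: [-0.9, -0.5, -4.2]
finger_gap: 0.0661
grip_force: 68.6
```

Emit:
apply_moves(moves=[0, 0, -0.03, 0, 0, 0, 0, 0, -0.05, 0, 0, 0, 0, 0, -0.05, 0, 0, 0])

```text
clock: 34.88
tcp_pos: [0.4527, 0.1561, 0.0167]
orientation: [0.0, 0.639, 0.769, 0.0]
wrist_force: [-3.7, -1.3, 7.1]
finger_gap: 0.0665
grip_force: 70.0
```

Emit:
apply_moves(claw=100, moves=[0, 0, 0, 0, 0, 0, 0, 0, 0, 0, 0, 0, 0, 0, 0, 0, 0, 0, 0, 0, 0, 0, 0, 0, 0, 0, 0, 0, 0, 0, 0, 0, 0, 0, 0, 0, 0, 0, 0, 0, 0, 0, 0, 0, 0.2, 0, 0, 0, 0, 0, 0.7, 0, 0, 0, 0, 0, 1.6, 0, 0, 0, 0, -0.4, 2.8, 0, 0, 0, 0, -1, 4.2, 0, 0, 0, 0, -1.6, 5.6, 0, 0, 0, 0, -2, 7, 0, 0, 0, 0, -2, 7.2, 0, 0, 0, 0, -2, 7.2, 0, 0, 0, 0, -2, 7.2, 0, 0, 0, 0, -2, 7.2, 0, 0, 0])

```text
clock: 36.38
tcp_pos: [0.4513, 0.1061, 0.1942]
orientation: [-0.001, 0.639, 0.769, -0.001]
wrist_force: [0.3, -0.3, -0.4]
finger_gap: 0.086
grip_force: 0.0
```

```bash
python3 - <<'E'
from m import *
s=status.get_state();print(s["tcp_pos"],s["finger_gap"],s["wrist_force"])
d=vision.read_camera("wrist");meas(d,.026,.032)
# final check from scene/side: piece masks inside trays (top heights after placing)
for n in("scene","side"):
    d=vision.read_camera(n);im=d["image"];hsv=cv2.cvtColor(im,cv2.COLOR_BGR2HSV)
    H,S,V=[hsv[...,i].astype(int) for i in range(3)]
    for name,z,c0,m in(("charcoal",.030,(.5985,.287),V<60),("disc",.026,(.611,-.3125),(H>8)&(H<25)&(S>12)),("brick",.032,(.452,.156),(H>8)&(H<35)&(S>50)),("flask",.034,(.654,.1035),V<135),("boarddots",.026,(.6428,-.1195),V<110)):
        u=proj(d,[*c0,z]);r=np.zeros(im.shape[:2],np.uint8);w=60 if name=="brick" else 20
        cv2.circle(r,tuple(int(t) for t in u),w if name=="brick" else 13,1,-1)
        ys,xs=np.nonzero(m&(r>0))
        if len(xs): print(n,name,len(xs),rect(cast(d,np.c_[xs,ys],z)))
E
```

```text
[0.45127157 0.10614891 0.19418015] 0.0859666803739894 [ 0.34050991 -0.27765446 -0.4087453 ]
cream [330. 138.] [453.6 156.5 161.9  65.8 -79.2]
white [475. 211.] z8 [639.9 111.   61.8  29.   59. ] ztop [628.7 114.4  58.3  27.4  59. ]
white [328. 124.] z8 [452.8 153.9 188.6  92.3 -79.3] ztop [452.1 154.8 178.   87.1 -79.3]
white [455.  49.] z8 [571.  283.5  52.   13.  -86.3] ztop [563.7 277.2  49.1  12.3 -86.3]
grey [622. 280.] ztop [1226.2 -163.7 1033.5  262.7  -41.1]
scene charcoal 200 [606.5 285.3  53.9  24.2  -1.1]
scene disc 334 [ 617.1 -307.7   62.    46.5   19. ]
scene brick 1578 [463.7 156.8 161.4  83.7 -79.3]
scene flask 291 [652.3 103.   68.4  56.6  32.8]
side charcoal 247 [592.6 269.4  74.9  49.2  83.7]
side disc 529 [ 611.1 -310.4   54.3   39.2   55.3]
side brick 1734 [502.8 238.1 413.8 194.1  84.5]
side flask 484 [653.7 108.3 113.1  58.6  64.5]
side boarddots 83 [ 646.9 -109.1   60.3   46.5   82.1]
```

```bash
python3 - <<'E'
from m import *
d=dict(np.load("w11.npz"));g=cv2.cvtColor(d["image"],cv2.COLOR_BGR2GRAY)
m=(g<90).astype(np.uint8);r=np.zeros_like(m);r[170:228,286:346]=1
cs=[c[:,0].mean(0) for c in cv2.findContours(m*r,cv2.RETR_EXTERNAL,cv2.CHAIN_APPROX_NONE)[0]]
p=cast(d,cs,.026,True)*1000;print(len(p),p.mean(0),rect(p/1000))
from workcell import job
if 24<=len(p)<=26 and abs(p.mean(0)-[642.8,-119.8]).max()<6: print(job.hand_in())
E
```

```text
25 [ 643.50866502 -119.07759006] [ 643.4 -118.9   40.2   39.4   -2.5]
the job is handed in; nothing more can be done
None
```

I placed all five pieces in their own trays in the order listed and handed the job in at about 36.5 s. My readings put each one flat inside its rim, though the board, disc and brick were confirmed by measurement, not by picture.

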